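# Put a sea-urchin box away and shut the stand's drawer

## Robot

A 6-joint arm with a two-finger parallel gripper is mounted at the origin on the work surface. World frame = base frame: x ahead of the robot, y to its left, z up, the work surface at z = 0. Lengths are in m, angles in rad, forces in N, time in s.
With the tool pointing down it reaches from about 0.25 to 0.85 m from the base axis. Payload 12.5 kg.
Tool frame: the origin (TCP) lies at the very end of the fingers, on their centre line; the grasp point (between the pads) lies 19 mm behind it; z points along the fingers, y is the direction in which the jaws open and shut (so a half turn about z gives the same grasp; the last joint's range is limited). The gripper opens to 93 mm and grips with 3 to 60 N. Pads are 15 mm wide; open, the fingers measure 128 mm over their backs; the gripper's body (75 mm by 188 mm) begins 65 mm behind the grasp point.
Start: joints at [1.173, 0.351, 1.652, -0, 1.139, -0.085], TCP at [0.169, 0.523, 0.219] pointing down, gripper open.
Joint ranges: [-2.75, 2.75], [-0.79, 2.1], [0.01, 2.65], [-1.57, 4.71], [0.07, 3.14], [-2.87, 2.87]. Speed limits (rad/s): [2.22, 2.22, 2.79, 3.14, 3.14, 3.14].

## Interface

Orientations are given as a rotation vector (axis times angle).
In Python, from cell import env gives the robot as it stands.
- The arm moves only by the shell command python3 -m handwheel 'ROWS' [OPENING]. ROWS is JSON, a list of rows, each an object with "linear": the shift along the tool's x, y, z in mm, a list of three; "delta_rot": the turn, a rotation vector about the tool's x, y, z in degrees, a list of three. In form: [{"linear": [tx, ty, tz], "delta_rot": [wx, wy, wz]}, ...]. A call has exactly 10 rows; each row shifts and turns the pose as measured when the row begins, along the tool's axes as they then stand; what a row does not reach is not made up. A row lasts 1/8 s, in which the tool goes at most 62.5 mm and 10.7 degrees, less where a joint would pass 70% of its speed; a pose out of reach is approached as far as the arm can. A call with a gripper value outside its range is refused whole. OPENING is the closure, from 0 (fully open) to 1 (shut), set as the call begins (- or left out, the last holds). The fingers move at their own pace and stop on an object; the grip force is fixed at half the most. Time passes only in rows, so rows that do not move let the fingers close, or fill a call up. It gives the time, the measured TCP pose, the force and the opening at its end, in the units of the state.
- env.sense(): the state, without advancing time (a new reading comes with each control period).
- env.camera(name): name is "scene" or "top" or "wrist"; returns a dict with "image" (384x512x3 uint8, blue, green, red), "range_z" (384x512 float32, m along the optical axis (not along the pixel's ray), 0 where there is no reading), "fx", "fy", "cx", "cy" (pixels), "rvec" (rotation vector, rad) and "tvec" (3), from world to camera coordinates, as OpenCV has them. Camera axes: x right, y down, z forward; pixel columns grow to the right and rows downward; lengths in m; the calibration is good to about 2 mm. A picture is of the moment at which its call begins.
- env.job_done(): hands the job in, once; it reports no verdict.
The state is a dict: "time": time; "joints": joint angles; "joint_vel": joint speeds; "effort": joint torques, N m; "eef_pos": TCP position; "tcp_rot": TCP orientation; "wrist_force": force on the tool from outside, world axes, zero at the start; "ft_torque": the same for the moment, N m; "grip_width": opening from 0.0 (shut) to 1.0 (fully open).
Only numpy, scipy, OpenCV 4.12 (cv2) and the standard library are available. Lean on these libraries where they do the work, as an engineer would, in place of code of your own. Each camera call takes 0.05 s, during which the arm holds its last target. There are 200 camera calls.

## Task

Put the small wooden box that lies loose on the counter into the empty bay of the stand's open drawer, beside the full one, setting it down gently, flat on the drawer floor and right way up. Then push the drawer fully home until it clicks in at its catch and stays shut, without slamming it, and let go. Leave the bowl, the steel cup and the bottle where they stand.

Things in the scene. Friction and masses are not known exactly. Their poses are not given: they have to be found in the camera images.
- stand: fixed low display stand of pale wood, 260 mm deep, turned up to 0.15 rad: a board on side walls, a drawer below, stock (wooden boxes, a small bowl) on the board's rear half, to 156 mm high. Origin on the counter under the middle of the drawer's front face when shut; x points into the stand, away from the robot, y to its left, z up.
- board_edge (a point): middle of the lower front edge of the stand's fixed top board (340 mm wide, 16 mm thick), 76 mm above the counter. It overhangs the shut drawer's face by 22 mm towards the robot, so an upright tool can push the drawer only part of the way (to about 0.05 open): for the rest lean the tool's upper end back towards the robot by 30 to 45 degrees, its tip forward under the board. Axes as the stand's.
- drawer (a joint): how far the drawer is open, m: 0 is home, 0.15 to 0.18 at the start, 0.2 the stop. It slides along the stand's x axis: pushed home it moves along +x. Friction 1.5 N, drag 35 N per m/s. A sprung roller catch resists with up to about 10 N from 0.023 to 0.009, then draws the drawer home by itself and holds it; let go between those it may creep back out.
- drawer_front (a point): middle of the drawer's flat front face (290 mm wide, from 8 to 68 mm above the counter, 12 mm thick; no protruding handle, only a dark flat strip near its top edge); this point is 38 mm above the counter and moves with the drawer; axes as the stand's
- drawer_bay (a point): point on the floor (12 mm above the counter) of the drawer's empty left (+y) bay, 62 mm behind the front face, midway across; moves with the drawer, axes as the stand's. The bay is 143 mm wide and runs from 50 mm before to 154 mm behind this point, in part under the board. Tops above the counter: side walls 56, divider 48, front 68 mm. The right bay is full of such boxes, fixed.
- uni_box: the loose closed box of pale wood with a paper-pale recessed lid, a block 80 mm long (x), 54 mm wide (y), 30 mm high (z), 0.10 to 0.20 kg; origin at the centre of its underside, z up through the lid; either lengthways direction is as good. To be gripped across its 54 mm width from above.
- bowl: loose ceramic bowl, 80 mm across, 42 mm high, origin under its centre; leave alone
- sauce_cup: loose plain steel cup, 64 mm across, 50 mm high, origin under its centre; leave alone
- soy_bottle: loose amber glass bottle, 54 mm across, 130 mm high, origin under its centre; leave alone

How it is judged:
By the outcome, as a careful person would: the job done as asked, in the order asked, and still so for the second after the job is handed in, with the robot touching nothing.
It also fails if it takes over 70 s, if anything falls off the work surface, if the arm or the gripper's body presses on something with over 40 N, if the wrist force passes 120 N, or if a joint passes its speed limit or range.

## Working session

There is one attempt and no reset: what is moved stays moved. The work goes in short steps, Python scripts to look and compute and a shell command to move; the robot and the scene stay as the last step left them, time stands still between calls to the robot, and variables do not carry over. Pictures are saved under pics/ and viewed, about 8 in all and at most 12, crops included, and the job is handed in when it is done.

```bash
mkdir -p pics; ls; cat > h.py <<'E'
import numpy as np,cv2
from scipy.spatial.transform import Rotation as R
from cell import env
def pts(c):
    h,w=c["range_z"].shape;u,v=np.meshgrid(np.arange(w),np.arange(h));z=c["range_z"]
    p=np.stack([(u-c["cx"])/c["fx"]*z,(v-c["cy"])/c["fy"]*z,z],-1)
    p=(p-np.array(c["tvec"]).ravel())@R.from_rotvec(np.array(c["rvec"]).ravel()).as_matrix()
    p[z==0]=np.nan
    return p
E
python3 - <<'E'
from h import *
ims=[]
for n in("top","scene"):
    c=env.camera(n);np.savez(f"{n}0.npz",p=pts(c),im=c["image"])
    cv2.imwrite(f"pics/{n}0.png",c["image"])
print(env.sense())
E
```

```text
pics
{'time': 0.1, 'joints': array([ 1.17340248e+00,  3.51172706e-01,  1.65232581e+00, -1.26815054e-05,
        1.13906718e+00, -8.45658862e-02]), 'joint_vel': array([ 4.07688722e-04, -1.67957818e-03, -2.30846769e-03,  1.59314083e-03,
        4.08001488e-04,  5.17421437e-05]), 'effort': array([-4.60492026e-05, -4.98028886e+01, -2.85705310e+01,  7.00543541e-02,
        2.38398666e-02, -4.66005270e-05]), 'eef_pos': array([0.16911288, 0.52305556, 0.21817357]), 'tcp_rot': array([-4.89345062e-01, -3.10302350e+00,  1.48849405e-03]), 'wrist_force': array([-0.15087164, -0.0828029 , -0.84885437]), 'ft_torque': array([0.02846662, 0.0112805 , 0.00761271]), 'grip_width': 0.9974066668795898}
```

View pics/top0.png

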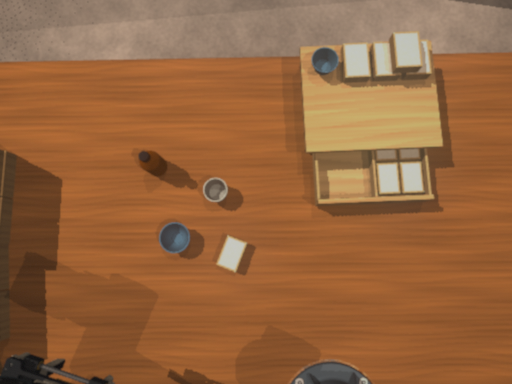

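View pics/scene0.png

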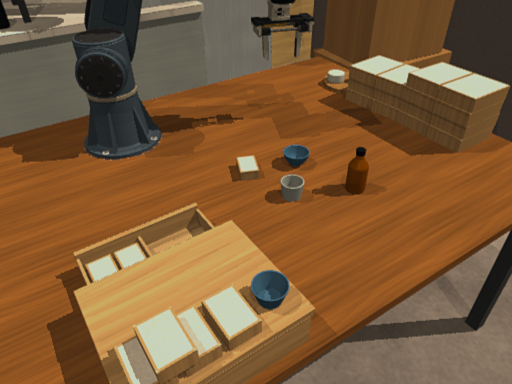

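Top view: loose box at about (232,254), cup (215,190), bowl (175,238), bottle (152,163). Drawer front lies at row ~200, columns 318–432, with the empty bay at about (347,178) and the board edge at row ~150. Next I measure from depth in both views.

```bash
python3 - <<'E'
from h import *
T=np.load("top0.npz");P=T["p"];S=np.load("scene0.npz")["p"]
np.set_printoptions(precision=4,suppress=True)
print("box centre",P[254,232],"table",P[300,232])
c=P[254,232,:2]
for n,Q in(("top",P),("scene",S)):
    d=np.linalg.norm(Q[...,:2]-c,axis=-1)
    m=(d<0.06)&(Q[...,2]>0.02)&(Q[...,2]<0.045)
    q=Q[m]; r=cv2.minAreaRect((q[:,:2]*1000).astype(np.float32)); print(n,m.sum(),r,np.median(q[:,2]),cv2.boxPoints(r).tolist())
# objects
for nm,(u,v) in dict(cup=(215,190),bowl=(175,238),bottle=(152,163)).items():
    d=np.linalg.norm(P[...,:2]-P[v,u,:2],axis=-1);m=(d<0.06)&(P[...,2]>0.015);q=P[m]
    print(nm,q.min(0),q.max(0))
# board: z 0.07..0.1
for n,Q in(("top",P),("scene",S)):
    m=(Q[...,2]>0.084)&(Q[...,2]<0.1)&(Q[...,0]>0.3)&(Q[...,1]<0.25)
    q=Q[m].astype(np.float32); print(n,"board",m.sum(),cv2.boxPoints(cv2.minAreaRect(q[:,:2].copy())).tolist(),np.median(q[:,2]))
    x0=q[:,0].min()
    m=(Q[...,2]>0.06)&(Q[...,2]<0.074)&(Q[...,0]>x0-.25)&(Q[...,0]<x0+.02)&(np.abs(Q[...,1])<.3)
    q=Q[m].astype(np.float32); print(n,"front",m.sum(),cv2.boxPoints(cv2.minAreaRect(q[:,:2].copy())).tolist(),np.median(q[:,2]),q.min(0),q.max(0))
print("bay floor",P[180,347],P[190,335])
E
```

```text
box centre [0.3943 0.2442 0.0313] table [ 0.2754  0.2471 -0.0028]
top 671 ((397.7359924316406, 247.56468200683594), (54.608551025390625, 80.02056121826172), 67.8887710571289) 0.030485011599512585 [[350.3907775878906, 237.32861328125], [424.5262145996094, 207.20840454101562], [445.0812072753906, 257.8007507324219], [370.9457702636719, 287.92095947265625]]
scene 332 ((398.5137023925781, 246.82347106933594), (54.37650680541992, 84.69349670410156), 68.01309967041016) 0.028066196417689447 [[349.0677185058594, 237.46702575683594], [427.6014099121094, 205.75823974609375], [447.9596862792969, 256.179931640625], [369.4259948730469, 287.8887023925781]]
cup [0.5296 0.2576 0.0153] [0.5921 0.3177 0.0559]
bowl [0.4008 0.3555 0.015 ] [0.4773 0.4316 0.0478]
bottle [0.6062 0.424  0.0151] [0.6583 0.4751 0.1338]
top board 10745 [[0.6452083587646484, 0.05615350604057312], [0.6551429033279419, -0.2844521403312683], [0.937720775604248, -0.27621012926101685], [0.9277862310409546, 0.06439551711082458]] 0.09263593
top front 594 [[0.5116870999336243, 0.026463236659765244], [0.5283172726631165, -0.26287057995796204], [0.600775420665741, -0.25870588421821594], [0.5841452479362488, 0.030627936124801636]] 0.06808239 [ 0.5186 -0.2629  0.0602] [0.6004 0.0271 0.0739]
scene board 15576 [[0.6439231634140015, 0.05595856532454491], [0.6538825035095215, -0.28417500853538513], [0.9385062456130981, -0.27584108710289], [0.9285469055175781, 0.06429249048233032]] 0.09031299
scene front 700 [[0.5176461935043335, 0.025969842448830605], [0.525726318359375, -0.26279890537261963], [0.5418550968170166, -0.26234757900238037], [0.5337749719619751, 0.026421159505844116]] 0.06535724 [ 0.519  -0.2626  0.06  ] [0.5416 0.0263 0.07  ]
bay floor [ 0.5854 -0.0613  0.0155] [ 0.5594 -0.029   0.012 ]
```

```bash
cat >> h.py <<'E'
np.set_printoptions(precision=4,suppress=True)
TH=0.029; O=np.array([0.6715,-0.1136,0])
SM=R.from_euler("z",TH).as_matrix()
def st(p): return (np.asarray(p)-O)@SM     # world->stand
def wd(p): return SM@np.asarray(p)+O
def down(yaw,lean=0): # tool z down, tool y at world angle yaw
    y=np.array([np.cos(yaw),np.sin(yaw),0]);z=np.array([0,0,-1.]);return np.stack([np.cross(y,z),y,z],1)
def delta(target,Rt=None):
    s=env.sense();r=R.from_rotvec(s["tcp_rot"])
    d=r.inv().apply(np.asarray(target)-s["eef_pos"])*1000
    a=np.zeros(3) if Rt is None else (r.inv()*R.from_matrix(Rt)).as_rotvec(degrees=True)
    print("t",s["time"],"pos",s["eef_pos"],"F",s["wrist_force"],"w",s["grip_width"]);print("lin",d,"rot",a)
E
python3 - <<'E'
from h import *
for n in("top","scene"):
    Q=st(np.load(n+"0.npz")["p"])
    for a,b in((-.125,-.105),(-.1,-.07),(-.06,-.04)):
        m=(Q[...,0]>a)&(Q[...,0]<b)&(abs(Q[...,1])<.17); q=Q[m]
        print(n,a,[(int(y*1000),int(1000*np.median(q[(abs(q[:,1]-y)<.003),2])) if (abs(q[:,1]-y)<.003).any() else None) for y in np.arange(-.02,.16,.006)])
delta([0.398,0.247,0.09],down(np.radians(67.9)))
E
```

```text
top -0.125 [(-20, 41), (-14, 37), (-8, 43), (-1, 13), (4, 12), (9, 12), (16, 12), (22, 12), (28, 13), (34, 11), (39, 12), (46, 12), (52, 13), (57, 12), (64, 12), (69, 12), (76, 12), (82, 12), (88, 12), (94, 12), (99, 12), (106, 11), (112, 12), (118, 12), (124, 12), (130, 12), (136, None), (142, 51), (148, 0), (154, 0)]
top -0.1 [(-20, 41), (-14, 37), (-8, 44), (-1, 15), (4, 12), (9, 12), (16, 12), (22, 13), (28, 11), (34, 12), (39, 12), (46, 12), (52, 13), (57, 12), (64, 12), (69, 11), (76, 11), (82, 12), (88, 12), (94, 12), (99, 12), (106, 12), (112, 12), (118, 12), (124, 13), (130, 13), (136, 57), (142, 45), (148, 0), (154, 0)]
top -0.06 [(-20, 41), (-14, 34), (-8, 46), (-1, 18), (4, 12), (9, 11), (16, 12), (22, 12), (28, 12), (34, 12), (39, 12), (46, 12), (52, 11), (57, 13), (64, 13), (69, 11), (76, 12), (82, 13), (88, 12), (94, 13), (99, 12), (106, 12), (112, 12), (118, 13), (124, 12), (130, 13), (136, 56), (142, 43), (148, 1), (154, 1)]
scene -0.125 [(-20, 40), (-14, 31), (-8, 45), (-1, None), (4, 10), (9, 10), (16, 9), (22, 10), (28, 9), (34, 10), (39, 10), (46, 10), (52, 10), 
[... 342 characters left out ...]
 10), (69, 11), (76, 10), (82, None), (88, 10), (94, None), (99, 11), (106, 11), (112, None), (118, 10), (124, 11), (130, 10), (136, 41), (142, 54), (148, None), (154, None)]
scene -0.06 [(-20, None), (-14, None), (-8, None), (-1, None), (4, None), (9, None), (16, None), (22, None), (28, None), (34, None), (39, None), (46, None), (52, None), (57, None), (64, None), (69, None), (76, None), (82, None), (88, None), (94, None), (99, None), (106, None), (112, None), (118, None), (124, None), (130, None), (136, 55), (142, 54), (148, None), (154, None)]
t 0.1 pos [0.1691 0.5231 0.2182] F [-0.1509 -0.0828 -0.8489] w 0.9974066668795898
lin [-302.7429 -192.0948  128.3387] rot [-0.0557 -0.002   4.1766]
```

```bash
python3 -m handwheel '[{"linear":[-20,-12,5],"delta_rot":[0,0,1]},{"linear":[-36,-23,10],"delta_rot":[0,0,1]},{"linear":[-36,-23,10],"delta_rot":[0,0,1]},{"linear":[-36,-23,10],"delta_rot":[0,0,1]},{"linear":[-36,-23,10],"delta_rot":[0,0,0]},{"linear":[-36,-23,10],"delta_rot":[0,0,0]},{"linear":[-36,-23,10],"delta_rot":[0,0,0]},{"linear":[-36,-23,10],"delta_rot":[0,0,0]},{"linear":[-20,-12,5],"delta_rot":[0,0,0]},{"linear":[0,0,0],"delta_rot":[0,0,0]}]' 0
python3 - <<'E'
from h import *
delta([0.398,0.247,0.09],down(np.radians(67.9)))
E
```

```text
time: 1.35
eef_pos: [0.38, 0.2366, 0.1341]
tcp_rot: [-0.599, -3.082, 0.005]
wrist_force: [-0.9, 0.3, -1.0]
grip_width: 1.001
t 1.35 pos [0.38   0.2366 0.1341] F [-0.9451  0.2575 -0.9752] w 1.0008004692553019
lin [-12.8308  16.5336  43.9976] rot [-0.1952 -0.0998  0.1057]
```

```bash
python3 -m handwheel '[{"linear":[-5,6,4],"delta_rot":[0,0,0]},{"linear":[-4,5,6],"delta_rot":[-0.2,-0.1,0]},{"linear":[-4,5,6],"delta_rot":[0,0,0]},{"linear":[0,0,0],"delta_rot":[0,0,0]},{"linear":[0,0,0],"delta_rot":[0,0,0]},{"linear":[0,0,0],"delta_rot":[0,0,0]},{"linear":[0,0,0],"delta_rot":[0,0,0]},{"linear":[0,0,0],"delta_rot":[0,0,0]},{"linear":[0,0,0],"delta_rot":[0,0,0]},{"linear":[0,0,0],"delta_rot":[0,0,0]}]'
python3 - <<'E'
from h import *
c=env.camera("wrist");Q=pts(c);cv2.imwrite("pics/w1.png",c["image"])
d=np.linalg.norm(Q[...,:2]-[.398,.247],axis=-1)
m=(d<.06)&(Q[...,2]>.02)&(Q[...,2]<.045);q=Q[m]
print(m.sum(),cv2.minAreaRect((q[:,:2]*1000).astype(np.float32)),np.median(q[:,2]))
delta([0.398,0.247,0.006],down(np.radians(67.9)))
E
```

```text
time: 2.6
eef_pos: [0.3979, 0.2496, 0.1174]
tcp_rot: [0.595, 3.084, 0.001]
wrist_force: [0.3, 0.0, 0.0]
grip_width: 1.0
4397 ((397.1869812011719, 244.34674072265625), (54.061439514160156, 79.89948272705078), 68.02709197998047) 0.03065268261262225
t 2.65 pos [0.3979 0.2496 0.1174] F [-0.6317  0.4854  1.0641] w 1.0009757118979614
lin [ -1.0135  -2.475  111.3587] rot [0.0514 0.0139 0.2712]
```

View pics/w1.png

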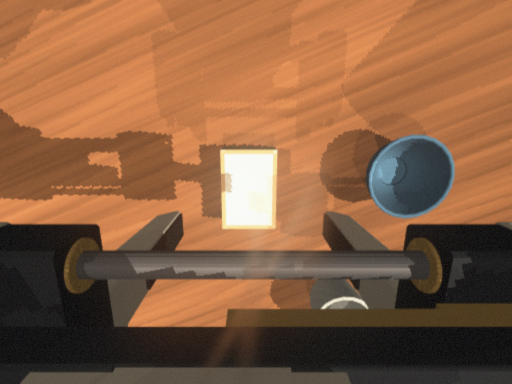

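The box appears upright at (248,190), squarely between the open fingers; bowl at (411,176) is clear. Going down and closing.

```bash
python3 -m handwheel '[{"linear":[0,-2,8],"delta_rot":[0,0,0]},{"linear":[-1,-2,14],"delta_rot":[0,0,0]},{"linear":[0,0,16],"delta_rot":[0,0,0]},{"linear":[0,0,16],"delta_rot":[0,0,0]},{"linear":[0,0,16],"delta_rot":[0,0,0]},{"linear":[0,0,14],"delta_rot":[0,0,0]},{"linear":[0,0,12],"delta_rot":[0,0,0]},{"linear":[0,0,8],"delta_rot":[0,0,0]},{"linear":[0,0,4],"delta_rot":[0,0,0]},{"linear":[0,0,0],"delta_rot":[0,0,0]}]'
python3 - <<'E'
from h import *
delta([0.3975,0.2455,0.006],down(np.radians(67.9)))
E
```

```text
time: 3.9
eef_pos: [0.3962, 0.244, 0.0007]
tcp_rot: [-0.595, -3.083, 0.001]
wrist_force: [-0.2, 0.6, 0.5]
grip_width: 1.0
t 3.9 pos [0.3962 0.244  0.0007] F [-0.2471  0.5778  0.476 ] w 0.9995301166586151
lin [-0.6657  1.8795 -5.3503] rot [-0.0678 -0.0904  0.2478]
```

```bash
python3 -m handwheel '[{"linear":[0,1,-5],"delta_rot":[0,0,0]},{"linear":[0,0,0],"delta_rot":[0,0,0]},{"linear":[0,0,0],"delta_rot":[0,0,0]},{"linear":[0,0,0],"delta_rot":[0,0,0]},{"linear":[0,0,0],"delta_rot":[0,0,0]},{"linear":[0,0,0],"delta_rot":[0,0,0]},{"linear":[0,0,0],"delta_rot":[0,0,0]},{"linear":[0,0,0],"delta_rot":[0,0,0]},{"linear":[0,0,0],"delta_rot":[0,0,0]},{"linear":[0,0,0],"delta_rot":[0,0,0]}]' 1
```

```text
time: 5.15
eef_pos: [0.3972, 0.2453, 0.0071]
tcp_rot: [-0.595, -3.085, -0.001]
wrist_force: [0.3, 0.1, 0.9]
grip_width: 0.576
```

```bash
python3 -m handwheel '[{"linear":[0,0,-6],"delta_rot":[0,0,0]},{"linear":[0,0,-12],"delta_rot":[0,0,0]},{"linear":[0,0,-18],"delta_rot":[0,0,0]},{"linear":[0,0,-22],"delta_rot":[0,0,0]},{"linear":[0,0,-22],"delta_rot":[0,0,0]},{"linear":[0,0,-22],"delta_rot":[0,0,0]},{"linear":[0,0,-18],"delta_rot":[0,0,0]},{"linear":[0,0,-10],"delta_rot":[0,0,0]},{"linear":[0,0,0],"delta_rot":[0,0,0]},{"linear":[0,0,0],"delta_rot":[0,0,0]}]'
python3 - <<'E'
from h import *
delta(wd([-.089,.066,.150]),down(np.pi/2+TH))
E
```

```text
time: 6.4
eef_pos: [0.3961, 0.2447, 0.1453]
tcp_rot: [0.595, 3.085, 0.001]
wrist_force: [-0.0, 0.5, -2.3]
grip_width: 0.579
t 6.4 pos [0.3961 0.2447 0.1453] F [-0.0496  0.5106 -2.3195] w 0.5786808463520318
lin [-281.0606 -205.0333   -4.8448] rot [  0.0259   0.001  -23.5096]
```

```bash
python3 -m handwheel '[{"linear":[-18,-13,0],"delta_rot":[0,0,0]},{"linear":[-32,-23,0],"delta_rot":[0,0,0]},{"linear":[-40,-29,0],"delta_rot":[0,0,0]},{"linear":[-46,-34,0],"delta_rot":[0,0,0]},{"linear":[-46,-34,0],"delta_rot":[0,0,0]},{"linear":[-40,-29,0],"delta_rot":[0,0,0]},{"linear":[-30,-22,0],"delta_rot":[0,0,0]},{"linear":[-14,-10,0],"delta_rot":[0,0,0]},{"linear":[0,0,0],"delta_rot":[0,0,-4]},{"linear":[0,0,0],"delta_rot":[0,0,-6]}]'
python3 -m handwheel '[{"linear":[0,0,0],"delta_rot":[0,0,-6]},{"linear":[0,0,0],"delta_rot":[0,0,-5]},{"linear":[0,0,0],"delta_rot":[0,0,-2]},{"linear":[0,0,0],"delta_rot":[0,0,0]},{"linear":[0,0,0],"delta_rot":[0,0,0]},{"linear":[0,0,0],"delta_rot":[0,0,0]},{"linear":[0,0,0],"delta_rot":[0,0,0]},{"linear":[0,0,0],"delta_rot":[0,0,0]},{"linear":[0,0,0],"delta_rot":[0,0,0]},{"linear":[0,0,0],"delta_rot":[0,0,0]}]'
python3 - <<'E'
from h import *
T=env.camera("top");Q=pts(T);q=st(Q)
m=(q[...,2]>.06)&(q[...,2]<.074)&(q[...,0]>-.25)&(q[...,0]<-.03)&(q[...,1]<-.02)&(q[...,1]>-.14)
print("front x",np.percentile(q[m][:,0],[2,50,98]))
delta(wd([-.085,.066,.100]),down(np.pi/2+TH))
E
```

```text
time: 7.65
eef_pos: [0.5725, -0.0427, 0.1366]
tcp_rot: [-0.314, -3.113, 0.001]
wrist_force: [-0.3, 0.3, -1.2]
grip_width: 0.574
time: 8.9
eef_pos: [0.5699, -0.039, 0.1337]
tcp_rot: [0.055, -3.122, -0.004]
wrist_force: [-0.4, 0.3, -2.2]
grip_width: 0.577Traceback (most recent call last):
  File "<stdin>", line 4, in <module>
    return _quantile_unchecked(
        a, q, axis, out, overwrite_input, method, keepdims, weights)
    return _ureduce(a,
                    func=_quantile_ureduce_func,
    ...<5 lines>...
                    overwrite_input=overwrite_input,
                    method=method)
    r = func(a, **kwargs)
    result = _quantile(arr,
                       quantiles=q,
    ...<2 lines>...
                       out=out,
                       weights=wgt)
    slices_having_nans = np.isnan(arr[-1, ...])
                                  ~~~^^^^^^^^^
IndexError: index -1 is out of bounds for axis 0 with size 0
```

```bash
python3 - <<'E'
from h import *
delta(wd([-.085,.066,.100]),down(np.pi/2+TH))
c=env.camera("wrist");Q=st(pts(c));cv2.imwrite("pics/w2.png",c["image"])
m=(Q[...,2]>.062)&(Q[...,2]<.074)&(Q[...,0]>-.25)&(Q[...,0]<-.1)
print("front",m.sum(),np.nanpercentile(Q[m],[2,50,98],axis=0) if m.any() else 0)
E
```

```text
t 8.95 pos [ 0.5699 -0.039   0.1337] F [ 0.2873 -0.091  -2.3435] w 0.5818784468560516
lin [-14.9224 -11.7078  33.3985] rot [ 0.1746 -1.076   0.3673]
front 4717 [[-0.1489 -0.1374  0.0646]
 [-0.1433 -0.0018  0.0685]
 [-0.1371  0.1353  0.0699]]
```

View pics/w2.png

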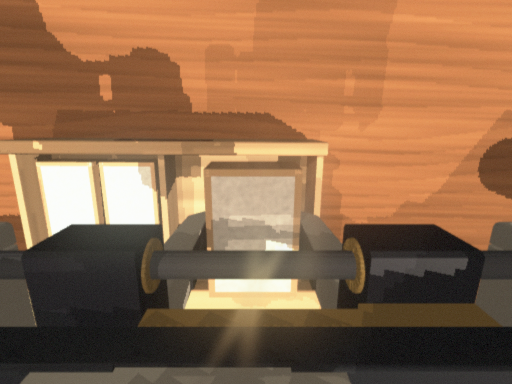

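The box hangs straight in the jaws (columns 205–300) above the left bay; drawer front strip at rows 145–155, measured at −0.149 (unchanged). Aligning, then descending.

```bash
python3 -m handwheel '[{"linear":[-5,-4,0],"delta_rot":[0,-0.5,0.3]},{"linear":[-6,-5,0],"delta_rot":[0.2,-0.5,0]},{"linear":[-3,-3,2],"delta_rot":[0,0,0]},{"linear":[0,0,6],"delta_rot":[0,0,0]},{"linear":[0,0,8],"delta_rot":[0,0,0]},{"linear":[0,0,8],"delta_rot":[0,0,0]},{"linear":[0,0,6],"delta_rot":[0,0,0]},{"linear":[0,0,2],"delta_rot":[0,0,0]},{"linear":[0,0,0],"delta_rot":[0,0,0]},{"linear":[0,0,0],"delta_rot":[0,0,0]}]'
python3 - <<'E'
from h import *
delta(wd([-.085,.066,.022]),down(np.pi/2+TH))
E
```

```text
time: 10.25
eef_pos: [0.5851, -0.0514, 0.0987]
tcp_rot: [0.047, -3.14, 0.001]
wrist_force: [0.2, 0.2, -1.5]
grip_width: 0.578
t 10.25 pos [ 0.5851 -0.0514  0.0987] F [ 0.178   0.2444 -1.4535] w 0.5775542964953184
lin [ 0.3225  1.3235 76.7007] rot [-0.0289 -0.0581  0.0436]
```

```bash
python3 -m handwheel '[{"linear":[0,1,4],"delta_rot":[0,0,0]},{"linear":[0,0,7],"delta_rot":[0,0,0]},{"linear":[0,0,9],"delta_rot":[0,0,0]},{"linear":[0,0,9],"delta_rot":[0,0,0]},{"linear":[0,0,9],"delta_rot":[0,0,0]},{"linear":[0,0,9],"delta_rot":[0,0,0]},{"linear":[0,0,7],"delta_rot":[0,0,0]},{"linear":[0,0,5],"delta_rot":[0,0,0]},{"linear":[0,0,2],"delta_rot":[0,0,0]},{"linear":[0,0,0],"delta_rot":[0,0,0]}]'
python3 - <<'E'
from h import *
delta(wd([-.085,.066,.019]),down(np.pi/2+TH))
E
```

```text
time: 11.5
eef_pos: [0.5849, -0.0503, 0.0332]
tcp_rot: [0.047, -3.14, 0.001]
wrist_force: [-0.4, 0.5, -1.2]
grip_width: 0.578
t 11.5 pos [ 0.5849 -0.0503  0.0332] F [-0.3847  0.5205 -1.2306] w 0.5781634722999434
lin [ 0.2925  0.2566 14.1512] rot [-0.0271 -0.0691  0.0437]
```

```bash
python3 -m handwheel '[{"linear":[0,0,2],"delta_rot":[0,0,0]},{"linear":[0,0,3],"delta_rot":[0,0,0]},{"linear":[0,0,2],"delta_rot":[0,0,0]},{"linear":[0,0,2],"delta_rot":[0,0,0]},{"linear":[0,0,1.5],"delta_rot":[0,0,0]},{"linear":[0,0,1],"delta_rot":[0,0,0]},{"linear":[0,0,1],"delta_rot":[0,0,0]},{"linear":[0,0,0.5],"delta_rot":[0,0,0]},{"linear":[0,0,0],"delta_rot":[0,0,0]},{"linear":[0,0,0],"delta_rot":[0,0,0]}]'
```

```text
time: 12.75
eef_pos: [0.5854, -0.0504, 0.0199]
tcp_rot: [0.047, -3.141, 0.001]
wrist_force: [-0.5, 0.1, -1.8]
grip_width: 0.58
```

```bash
python3 -m handwheel '[{"linear":[0,0,0.5],"delta_rot":[0,0,0]},{"linear":[0,0,0.5],"delta_rot":[0,0,0]},{"linear":[0,0,0],"delta_rot":[0,0,0]},{"linear":[0,0,0],"delta_rot":[0,0,0]},{"linear":[0,0,0],"delta_rot":[0,0,0]},{"linear":[0,0,0],"delta_rot":[0,0,0]},{"linear":[0,0,0],"delta_rot":[0,0,0]},{"linear":[0,0,0],"delta_rot":[0,0,0]},{"linear":[0,0,0],"delta_rot":[0,0,0]},{"linear":[0,0,0],"delta_rot":[0,0,0]}]'
```

```text
time: 14.0
eef_pos: [0.5855, -0.0504, 0.0191]
tcp_rot: [-0.047, 3.141, -0.001]
wrist_force: [-0.1, 0.1, -1.2]
grip_width: 0.578
```

```bash
python3 -m handwheel '[{"linear":[0,0,0.5],"delta_rot":[0,0,0]},{"linear":[0,0,0],"delta_rot":[0,0,0]},{"linear":[0,0,0.5],"delta_rot":[0,0,0]},{"linear":[0,0,0],"delta_rot":[0,0,0]},{"linear":[0,0,0],"delta_rot":[0,0,0]},{"linear":[0,0,0],"delta_rot":[0,0,0]},{"linear":[0,0,0],"delta_rot":[0,0,0]},{"linear":[0,0,0],"delta_rot":[0,0,0]},{"linear":[0,0,0],"delta_rot":[0,0,0]},{"linear":[0,0,0],"delta_rot":[0,0,0]}]'
```

```text
time: 15.25
eef_pos: [0.5861, -0.0504, 0.0191]
tcp_rot: [-0.046, 3.14, -0.001]
wrist_force: [0.9, -1.0, 2.2]
grip_width: 0.582
```

Contact with the floor (force rose to +2.2 N). Release partly and rise.

```bash
python3 -m handwheel '[{"linear":[0,0,0],"delta_rot":[0,0,0]},{"linear":[0,0,0],"delta_rot":[0,0,0]},{"linear":[0,0,0],"delta_rot":[0,0,0]},{"linear":[0,0,0],"delta_rot":[0,0,0]},{"linear":[0,0,-2],"delta_rot":[0,0,0]},{"linear":[0,0,-6],"delta_rot":[0,0,0]},{"linear":[0,0,-10],"delta_rot":[0,0,0]},{"linear":[0,0,-16],"delta_rot":[0,0,0]},{"linear":[0,0,-20],"delta_rot":[0,0,0]},{"linear":[0,0,-24],"delta_rot":[0,0,0]}]' 0.25
python3 -m handwheel '[{"linear":[0,0,-26],"delta_rot":[0,0,0]},{"linear":[0,0,-26],"delta_rot":[0,0,0]},{"linear":[0,0,-20],"delta_rot":[0,0,0]},{"linear":[0,0,-10],"delta_rot":[0,0,0]},{"linear":[20,0,0],"delta_rot":[0,0,0]},{"linear":[35,0,0],"delta_rot":[0,0,0]},{"linear":[40,0,0],"delta_rot":[0,0,0]},{"linear":[40,0,0],"delta_rot":[0,0,0]},{"linear":[30,0,0],"delta_rot":[0,0,0]},{"linear":[10,0,0],"delta_rot":[0,0,0]}]' 1
python3 - <<'E'
from h import *
s=env.sense();print(s["eef_pos"],s["joints"],R.from_rotvec(s["tcp_rot"]).as_matrix())
ims=[]
for n in("top","scene"):
    c=env.camera(n);q=st(pts(c))
    m=(q[...,2]>.03)&(q[...,2]<.047)&(q[...,0]>-.135)&(q[...,0]<-.03)&(q[...,1]<.128)&(q[...,1]>.008)
    k=q[m];print(n,m.sum(),cv2.minAreaRect((k[:,:2]*1000).astype(np.float32)) if m.sum()>5 else 0,np.percentile(k[:,2],[5,50,95]) if m.any() else 0)
    m=(q[...,2]>.062)&(q[...,2]<.074)&(q[...,0]>-.25)&(q[...,0]<-.03)
    print("front",m.sum(),np.percentile(q[m],[2,50,98],axis=0) if m.any() else 0)
    ims.append(c["image"])
cv2.imwrite("pics/v3.png",np.hstack([cv2.resize(ims[0][120:270,260:460],None,fx=2,fy=2),cv2.resize(ims[1][170:320,60:260],None,fx=2,fy=2)]))
E
```

```text
time: 16.5
eef_pos: [0.5856, -0.0504, 0.1012]
tcp_rot: [-0.047, 3.14, -0.001]
wrist_force: [-0.0, -0.2, -0.7]
grip_width: 0.749
time: 17.75
eef_pos: [0.4059, -0.0554, 0.1922]
tcp_rot: [-0.047, 3.132, -0.004]
wrist_force: [0.5, 0.3, 0.6]
grip_width: 0.009
[ 0.4059 -0.0554  0.1922] [-0.2495  0.1224  2.0245  0.0002  0.9855 -1.8504] [[-0.9995 -0.03    0.009 ]
 [-0.0301  0.9995 -0.0021]
 [-0.0089 -0.0024 -1.    ]]
top 672 ((-83.1912612915039, 67.27052307128906), (54.870975494384766, 80.50353240966797), 89.85163879394531) [0.0383 0.0424 0.0453]
front 610 [[-0.148  -0.138   0.0636]
 [-0.142   0.0074  0.0682]
 [-0.0452  0.5509  0.0722]]
scene 435 ((-102.23711395263672, 76.11665344238281), (99.83290100097656, 65.39352416992188), 89.98197937011719) [0.0376 0.0402 0.0424]
front 815 [[-0.2266 -0.1386  0.0623]
 [-0.1394  0.0361  0.0659]
 [-0.0397  0.9733  0.0729]]
```

View pics/v3.png

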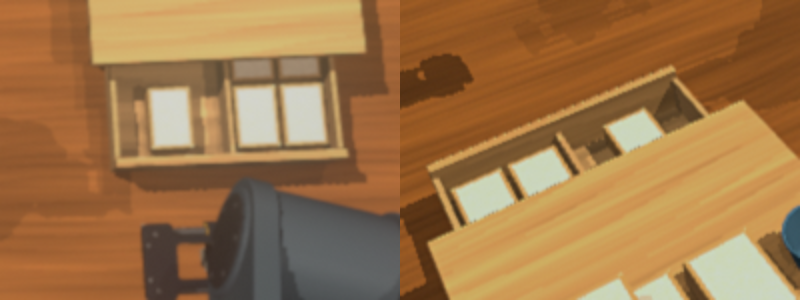

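Box is in the left bay, flat (top at 42 mm = floor 12 + 30), between divider and left wall; drawer still at −0.149. Now prepare the leaned push.

```bash
cat >> h.py <<'E'
def lean(deg): return R.from_euler("y",0).as_matrix()@SM@R.from_euler("y",-deg,degrees=True).as_matrix()@down(np.pi/2)
E
python3 - <<'E'
from h import *
print(lean(40)[:,2]); delta(wd([-.21,0,.13]),lean(40))
E
```

```text
[ 0.6425  0.0186 -0.766 ]
t 17.85 pos [ 0.4069 -0.0555  0.1923] F [0.0655 0.547  0.0874] w 0.010359647151207067
lin [-52.1215 -65.6367  62.9438] rot [ -0.1174 -39.4615   0.1098]
```

```bash
python3 -m handwheel '[{"linear":[-12,-15,15],"delta_rot":[0,0,0]},{"linear":[-18,-22,21],"delta_rot":[0,0,0]},{"linear":[-14,-18,17],"delta_rot":[0,0,0]},{"linear":[-5,-7,7],"delta_rot":[0,0,0]},{"linear":[0,0,0],"delta_rot":[0,-4,0]},{"linear":[0,0,0],"delta_rot":[0,-8,0]},{"linear":[0,0,0],"delta_rot":[0,-8,0]},{"linear":[0,0,0],"delta_rot":[0,-8,0]},{"linear":[0,0,0],"delta_rot":[0,-7,0]},{"linear":[0,0,0],"delta_rot":[0,-3,0]}]'
python3 - <<'E'
from h import *
print(env.sense()["joints"]); delta(wd([-.19,0,.022]),lean(40))
E
```

```text
time: 19.1
eef_pos: [0.4797, -0.1038, 0.1612]
tcp_rot: [-0.018, 2.546, 0.01]
wrist_force: [0.7, 0.8, 0.6]
grip_width: 0.006
[-0.4553  0.1475  2.2502  0.9233  0.3273 -2.865 ]
t 19.1 pos [ 0.4797 -0.1038  0.1612] F [0.6993 0.8248 0.5725] w 0.006358627517825712
lin [ 76.6091 -15.7037 116.1279] rot [-0.3353 -5.9019 -0.7277]
```

Joint 6 is at its limit (−2.865); a half turn about tool z (symmetric gripper) puts it at about +0.28.

```bash
python3 -m handwheel '[{"linear":[0,0,0],"delta_rot":[0,0,5]},{"linear":[0,0,0],"delta_rot":[0,0,10]},{"linear":[0,0,0],"delta_rot":[0,0,10]},{"linear":[0,0,0],"delta_rot":[0,0,10]},{"linear":[0,0,0],"delta_rot":[0,0,10]},{"linear":[0,0,0],"delta_rot":[0,0,10]},{"linear":[0,0,0],"delta_rot":[0,0,10]},{"linear":[0,0,0],"delta_rot":[0,0,10]},{"linear":[0,0,0],"delta_rot":[0,0,10]},{"linear":[0,0,0],"delta_rot":[0,0,10]}]' &&  python3 -m handwheel '[{"linear":[0,0,0],"delta_rot":[0,0,10]},{"linear":[0,0,0],"delta_rot":[0,0,10]},{"linear":[0,0,0],"delta_rot":[0,0,10]},{"linear":[0,0,0],"delta_rot":[0,0,10]},{"linear":[0,0,0],"delta_rot":[0,0,10]},{"linear":[0,0,0],"delta_rot":[0,0,10]},{"linear":[0,0,0],"delta_rot":[0,0,10]},{"linear":[0,0,0],"delta_rot":[0,0,9]},{"linear":[0,0,0],"delta_rot":[0,0,3]},{"linear":[0,0,0],"delta_rot":[0,0,0]}]'
cat >> h.py <<'E'
FL=np.diag([-1.,-1,1])
E
python3 - <<'E'
from h import *
print(env.sense()["joints"]); delta(wd([-.19,0,.022]),lean(40)@FL)
E
```

```text
time: 20.35
eef_pos: [0.4882, -0.1005, 0.1701]
tcp_rot: [1.907, 1.871, 0.601]
wrist_force: [0.7, -0.7, 0.2]
grip_width: 0.005
time: 21.6
eef_pos: [0.4962, -0.0976, 0.1782]
tcp_rot: [2.96, 0.259, 0.91]
wrist_force: [-0.4, 0.4, 0.3]
grip_width: 0.003
[-0.4225  0.136   2.203   0.7851  0.3539  0.2902]
t 21.6 pos [ 0.4962 -0.0976  0.1782] F [-0.4447  0.3674  0.261 ] w 0.0026315478147185137
lin [-102.2108    6.3928  120.782 ] rot [-0.4514  5.8882  8.3312]
```

```bash
python3 -m handwheel '[{"linear":[0,0,0],"delta_rot":[0,2,3]},{"linear":[0,0,0],"delta_rot":[-0.4,4,5]},{"linear":[-8,0,8],"delta_rot":[0,0,0]},{"linear":[-13,1,13],"delta_rot":[0,0,0]},{"linear":[-15,1,15],"delta_rot":[0,0,0]},{"linear":[-15,1,15],"delta_rot":[0,0,0]},{"linear":[-13,1,13],"delta_rot":[0,0,0]},{"linear":[-8,0,8],"delta_rot":[0,0,0]},{"linear":[-3,0,3],"delta_rot":[0,0,0]},{"linear":[0,0,0],"delta_rot":[0,0,0]}]'
python3 - <<'E'
from h import *
print(env.sense()["joints"],st(env.sense()["eef_pos"])); delta(wd([-.19,0,.022]),lean(40)@FL)
E
```

```text
time: 22.85
eef_pos: [0.4938, -0.1022, 0.0749]
tcp_rot: [2.938, 0.177, 1.073]
wrist_force: [-1.1, 0.4, 0.3]
grip_width: 0.006
[-0.4771  0.4112  2.3227  2.1441  0.3938 -1.0997] [-0.1772  0.0165  0.0749]
t 22.85 pos [ 0.4938 -0.1022  0.0749] F [-1.0806  0.3671  0.296 ] w 0.006450006215017426
lin [-45.1244  13.0187  32.1033] rot [-0.6723 -0.0936  4.9769]
```

```bash
python3 -m handwheel '[{"linear":[-4,1,2],"delta_rot":[0,0,1]},{"linear":[-7,2,5],"delta_rot":[0,0,2]},{"linear":[-8,3,6],"delta_rot":[-0.5,0,2]},{"linear":[-8,3,6],"delta_rot":[0,0,0]},{"linear":[-8,2,6],"delta_rot":[0,0,0]},{"linear":[-6,1,4],"delta_rot":[0,0,0]},{"linear":[-3,0,2],"delta_rot":[0,0,0]},{"linear":[0,0,0],"delta_rot":[0,0,0]},{"linear":[0,0,0],"delta_rot":[0,0,0]},{"linear":[0,0,0],"delta_rot":[0,0,0]}]'
python3 - <<'E'
from h import *
print(env.sense()["joints"],st(env.sense()["eef_pos"])); delta(wd([-.15,0,.022]),lean(40)@FL)
E
```

```text
time: 24.1
eef_pos: [0.4813, -0.1168, 0.0218]
tcp_rot: [-2.936, -0.034, -1.077]
wrist_force: [-0.1, -0.6, -0.2]
grip_width: 0.005
[-0.5285  0.5692  2.3431  2.3799  0.5208 -1.3173] [-0.1902  0.0023  0.0218]
t 24.1 pos [ 0.4813 -0.1168  0.0218] F [-0.0865 -0.5862 -0.1846] w 0.004539968249644764
lin [30.8008  2.1166 25.8715] rot [-0.0891 -0.2797 -0.3804]
```

```bash
python3 -m handwheel '[{"linear":[3,0.5,2.5],"delta_rot":[0,0,0]},{"linear":[4.6,0.5,3.8],"delta_rot":[0,-0.3,-0.4]},{"linear":[4.6,0.5,3.8],"delta_rot":[0,0,0]},{"linear":[4.6,0.5,3.8],"delta_rot":[0,0,0]},{"linear":[4.6,0,3.8],"delta_rot":[0,0,0]},{"linear":[4.6,0,3.8],"delta_rot":[0,0,0]},{"linear":[4.6,0,3.8],"delta_rot":[0,0,0]},{"linear":[4.6,0,3.8],"delta_rot":[0,0,0]},{"linear":[4.6,0,3.8],"delta_rot":[0,0,0]},{"linear":[4.6,0,3.8],"delta_rot":[0,0,0]}]'
python3 - <<'E'
from h import *
print(env.sense()["joints"],st(env.sense()["eef_pos"])); delta(wd([-.07,0,.022]),lean(40)@FL)
E
```

```text
time: 25.35
eef_pos: [0.5425, -0.1172, 0.0225]
tcp_rot: [-2.943, -0.044, -1.068]
wrist_force: [-3.7, -1.5, 1.1]
grip_width: 0.004
[-0.4457  0.5972  2.2042  2.3344  0.4194 -1.185 ] [-0.1291  0.0002  0.0225]
t 25.35 pos [ 0.5425 -0.1172  0.0225] F [-3.6745 -1.4764  1.1455] w 0.003689441651412067
lin [45.02    0.2262 38.2492] rot [-0.0558  0.0906  0.0256]
```

```bash
python3 -m handwheel '[{"linear":[4.6,0,3.9],"delta_rot":[0,0,0]},{"linear":[4.6,0,3.9],"delta_rot":[0,0,0]},{"linear":[4.6,0,3.9],"delta_rot":[0,0,0]},{"linear":[4.6,0,3.9],"delta_rot":[0,0,0]},{"linear":[4.6,0,3.9],"delta_rot":[0,0,0]},{"linear":[4.6,0,3.9],"delta_rot":[0,0,0]},{"linear":[4.6,0,3.9],"delta_rot":[0,0,0]},{"linear":[4.6,0,3.9],"delta_rot":[0,0,0]},{"linear":[4.6,0,3.9],"delta_rot":[0,0,0]},{"linear":[3,0,2.5],"delta_rot":[0,0,0]}]'
python3 - <<'E'
from h import *
c=env.camera("wrist");cv2.imwrite("pics/w4.png",c["image"])
c=env.camera("top");q=st(pts(c))
m=(q[...,2]>.055)&(q[...,2]<.074)&(q[...,0]>-.16)&(q[...,0]<.0)&(abs(q[...,1])<.145)
print("front",m.sum(),np.percentile(q[m],[2,50,98],axis=0) if m.any() else 0)
print(env.sense()["joints"],st(env.sense()["eef_pos"])); delta(wd([-.04,0,.022]),lean(40)@FL)
E
```

```text
time: 26.6
eef_pos: [0.6051, -0.1153, 0.0222]
tcp_rot: [-2.942, -0.044, -1.069]
wrist_force: [-2.6, -0.5, 2.3]
grip_width: 0.006
front 708 [[-0.0841 -0.1417  0.0556]
 [-0.0531  0.0005  0.0676]
 [-0.024   0.1423  0.0717]]
[-0.3805  0.643   2.06    2.2505  0.3365 -1.0302] [-0.0663  0.0003  0.0223]
t 26.7 pos [ 0.6052 -0.1152  0.0223] F [0.1827 0.2459 0.1048] w 0.0028256403380921115
lin [19.9635  0.3429 17.1665] rot [-0.0667  0.0315  0.0521]
```

View pics/w4.png

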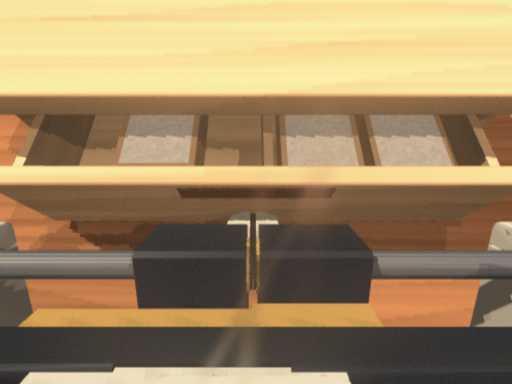

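The drawer front (rows 168–215) is squarely ahead of the closed fingertips (250,220), box still in the left bay. I check camera clearance to the board before the last push.

```bash
python3 - <<'E'
from h import *
c=env.camera("wrist");Rw=R.from_rotvec(np.array(c["rvec"]).ravel());p=-Rw.inv().apply(np.array(c["tvec"]).ravel())
s=env.sense();print("cam stand",st(p),"in tool",R.from_rotvec(s["tcp_rot"]).inv().apply(p-s["eef_pos"]))
q=st(pts(c));m=(q[...,2]>.064)&(q[...,2]<.072)&(q[...,0]>-.12)&(q[...,0]<-.023)
print(np.nanpercentile(q[m],[2,50,98],axis=0)); 
m=(q[...,2]>.09)&(q[...,2]<.096)&(q[...,0]>-.04)&(abs(q[...,1])<.1)
print("board edge x",np.nanpercentile(q[m][:,0],[0.5,2]))
E
```

```text
cam stand [-0.1215 -0.0012  0.1927] in tool [ 0.0674  0.0014 -0.166 ]
[[-0.0592 -0.1326  0.0644]
 [-0.0545 -0.0014  0.0682]
 [-0.0476  0.1277  0.0695]]
board edge x [-0.0217 -0.0211]
```

```bash
python3 -m handwheel '[{"linear":[2.4,0,2],"delta_rot":[0,0,0]},{"linear":[3,0,2.6],"delta_rot":[0,0,0]},{"linear":[3,0,2.6],"delta_rot":[0,0,0]},{"linear":[3,0,2.6],"delta_rot":[0,0,0]},{"linear":[3,0,2.6],"delta_rot":[0,0,0]},{"linear":[3,0,2.6],"delta_rot":[0,0,0]},{"linear":[3,0,2.6],"delta_rot":[0,0,0]},{"linear":[3,0,2.6],"delta_rot":[0,0,0]},{"linear":[2.5,0,2.1],"delta_rot":[0,0,0]},{"linear":[2,0,1.7],"delta_rot":[0,0,0]}]'
python3 - <<'E'
from h import *
print(env.sense()["joints"],st(env.sense()["eef_pos"])); delta(wd([-.01,0,.022]),lean(40)@FL)
E
```

```text
time: 28.0
eef_pos: [0.6437, -0.1139, 0.0216]
tcp_rot: [-2.942, -0.044, -1.069]
wrist_force: [-6.7, -1.2, 3.8]
grip_width: 0.003
[-0.3479  0.6769  1.9669  2.157   0.2889 -0.9013] [-0.0278  0.0005  0.0216]
t 28.0 pos [ 0.6437 -0.1139  0.0216] F [-6.6954 -1.1554  3.7828] w 0.003349810850807812
lin [13.8843  0.4889 11.0804] rot [-0.0706  0.081   0.0353]
```

```bash
python3 -m handwheel '[{"linear":[1.9,0,1.5],"delta_rot":[0,0,0]},{"linear":[1.9,0,1.5],"delta_rot":[0,0,0]},{"linear":[1.9,0,1.5],"delta_rot":[0,0,0]},{"linear":[1.9,0,1.5],"delta_rot":[0,0,0]},{"linear":[1.9,0,1.5],"delta_rot":[0,0,0]},{"linear":[1.5,0,1.2],"delta_rot":[0,0,0]},{"linear":[1.5,0,1.2],"delta_rot":[0,0,0]},{"linear":[0.8,0,0.6],"delta_rot":[0,0,0]},{"linear":[0,0,0],"delta_rot":[0,0,0]},{"linear":[0,0,0],"delta_rot":[0,0,0]}]'
python3 - <<'E'
from h import *
print(st(env.sense()["eef_pos"])); delta(wd([-.006,0,.022]),lean(40)@FL)
c=env.camera("wrist");cv2.imwrite("pics/w5.png",c["image"]);q=st(pts(c))
m=(q[...,2]>.02)&(q[...,2]<.06)&(q[...,0]>-.1)&(q[...,0]<.05)&(abs(q[...,1])>.06)&(abs(q[...,1])<.13)
print(m.sum(),np.nanpercentile(q[m],[2,50,98],axis=0) if m.any() else 0)
E
```

```text
time: 29.25
eef_pos: [0.6601, -0.1134, 0.0216]
tcp_rot: [-2.944, -0.043, -1.065]
wrist_force: [-0.4, -0.5, 0.8]
grip_width: 0.005
[-0.0114  0.0006  0.0216]
t 29.25 pos [ 0.6601 -0.1134  0.0216] F [-0.4434 -0.4867  0.8183] w 0.005249476692757799
lin [4.4021 0.5698 3.156 ] rot [-0.0473  0.2324  0.0031]
302 [[ 0.0003 -0.1268  0.0201]
 [ 0.0007  0.061   0.0214]
 [ 0.0012  0.127   0.0227]]
```

Force dropped and the drawer face measures at 0.000–0.001: caught. Back away along −x and re-check.

```bash
python3 -m handwheel '[{"linear":[-3,0,-2.5],"delta_rot":[0,0,0]},{"linear":[-7,0,-6],"delta_rot":[0,0,0]},{"linear":[-11,0,-9],"delta_rot":[0,0,0]},{"linear":[-15,0,-13],"delta_rot":[0,0,0]},{"linear":[-15,0,-13],"delta_rot":[0,0,0]},{"linear":[-15,0,-13],"delta_rot":[0,0,0]},{"linear":[-12,0,-10],"delta_rot":[0,0,0]},{"linear":[-8,0,-10],"delta_rot":[0,0,0]},{"linear":[0,0,-10],"delta_rot":[0,0,0]},{"linear":[0,0,-5],"delta_rot":[0,0,0]}]'
python3 -m handwheel '[{"linear":[0,0,0],"delta_rot":[0,0,0]},{"linear":[0,0,0],"delta_rot":[0,0,0]},{"linear":[0,0,0],"delta_rot":[0,0,0]},{"linear":[0,0,0],"delta_rot":[0,0,0]},{"linear":[0,0,0],"delta_rot":[0,0,0]},{"linear":[0,0,0],"delta_rot":[0,0,0]},{"linear":[0,0,0],"delta_rot":[0,0,0]},{"linear":[0,0,0],"delta_rot":[0,0,0]},{"linear":[0,0,0],"delta_rot":[0,0,0]},{"linear":[0,0,0],"delta_rot":[0,0,0]}]'
python3 - <<'E'
from h import *
print(st(env.sense()["eef_pos"]))
c=env.camera("wrist");q=st(pts(c));a=c["image"]
for lo,hi in((.01,.03),(.03,.055)):
    m=(q[...,2]>lo)&(q[...,2]<hi)&(q[...,0]>-.1)&(q[...,0]<.05)&(abs(q[...,1])>.02)&(abs(q[...,1])<.13)
    print(m.sum(),np.nanpercentile(q[m],[2,50,98],axis=0) if m.any() else 0)
t=env.camera("top");P=pts(t)
for nm,o in dict(cup=(.5608,.2877),bowl=(.439,.3935),bottle=(.632,.4496)).items():
    k=P[(np.linalg.norm(P[...,:2]-o,axis=-1)<.06)&(P[...,2]>.015)];print(nm,(k.min(0)+k.max(0))/2)
cv2.imwrite("pics/v6.png",np.hstack([cv2.resize(a,(400,300)),cv2.resize(t["image"],(400,300))]))
E
```

```text
time: 30.55
eef_pos: [0.5301, -0.1173, 0.0381]
tcp_rot: [-2.945, -0.043, -1.066]
wrist_force: [0.6, 0.4, -0.3]
grip_width: 0.005
time: 31.8
eef_pos: [0.5311, -0.1174, 0.0386]
tcp_rot: [-2.944, -0.044, -1.068]
wrist_force: [-1.2, -0.6, 0.3]
grip_width: 0.005
[-0.1404  0.0003  0.0386]
3645 [[-0.0004 -0.1258  0.0105]
 [ 0.0007  0.0201  0.0206]
 [ 0.0017  0.1256  0.0296]]
5874 [[-0.0005 -0.1254  0.0306]
 [ 0.0007  0.0202  0.0433]
 [ 0.0018  0.1255  0.0545]]
cup [0.5609 0.2877 0.035 ]
bowl [0.4391 0.3931 0.0306]
bottle [0.632  0.4496 0.0749]
```

View pics/v6.png

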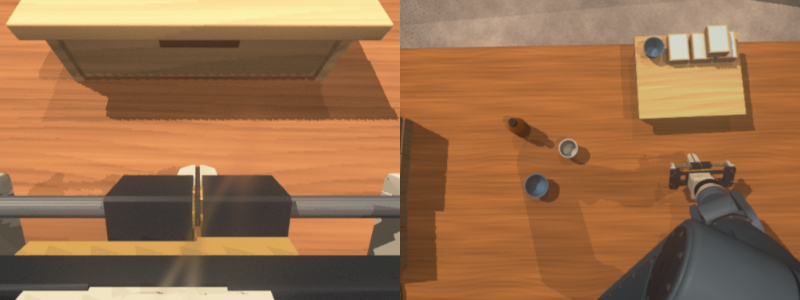

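The drawer front (left picture, rows 40–80) is flush under the board, with its face at 0.0007 m and still there 1.9 s after I let go. The fingers stand clear, and the bowl, cup and bottle are where they were. Handing in.

```bash
python3 -c "
from cell import env
print(env.job_done())"
```

```text
the job is handed in; nothing more can be done
None
```

The small box is in the drawer's empty left bay and the drawer is shut at its catch. I handed the job in at about 32 s.

- **Box:** I gripped it across its width and lowered it until the floor contact read about 2 N. The top camera then showed it flat and right way up, with its top at 42 mm (12 mm floor plus the 30 mm box). The wrist camera showed it still in its bay when the drawer was part-way shut; I could not see it after that.
- **Drawer:** I pushed it slowly with the tool leaned 40 degrees. The push force read 6.7 N in the catch zone and fell to nearly zero as the catch took over. After I backed off, the face measured 0.7 mm from home, within the calibration error, and it was still there 1.9 s later. I did not press again to test the catch.
- **Other items:** the bowl, cup and bottle were within 1 mm of where they started, and the arm ended clear of everything.

**Not as planned:**
- Joint 6 came within 0.005 rad of its range limit when I first leaned the tool, so I turned the gripper half round before pushing.
- The descent to pick up the box went about 5 mm too low, with the fingertips 0.7 mm above the counter by the measured pose and no contact force. I corrected it before gripping.
- One automatic box measurement, from the scene camera after placing, was unusable because the right-bay boxes and drawer walls got into it. I relied on the top camera and the pictures instead.

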